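# Seat a plug-in module in the sloped test nest and lock it

## Task

Take the longer of the two grey plug-in modules, set it in the recess of the sloped test nest with its black rib outward, and press it fully home against the stiff pad so that its top face is flush with the nest's face. Then flip the hold-down lever all the way closed over it and let go. Leave the short module, the tape roll and the loose barrier strip where they are.

Things in the scene. Friction and masses are not known exactly. Their poses are not given: they have to be found in the camera images.
- module: The longer module, loose, about 0.16 kg: a grey block 56 (x) by 84 (y) by 30 mm high (lowest 3 mm are 2 mm smaller all round) with a black grip rib centred on top, 24 mm thick (x), 44 mm long (y), from z = 30 to 58 mm. Origin at the centre of the underside, z up through the rib. Starts rib up on the bench. Same after half a turn about z; may be seated either way round.
- module_top (a point): Centre of the module's top face (30 mm above its underside, at the foot of the rib), axes as the module.
- short_module: The shorter module, of the same make and materials but 60 mm long (y) instead of 84 mm; not to be used. Origin at the centre of its underside.
- nest: The fixed test nest: a dark base plate (-56..80 mm in x, -73..93 mm in y, 10 mm thick) on the bench, with four pillars that carry a sloped aluminium block. Origin on the bench below the recess centre, z up; x is the horizontal direction in which the face rises (roughly to the robot's left), so that the face looks to the robot's right; the lever stands at its +y side, nearer the robot.
- nest_face: Sloped upper face of the nest. Origin: centre of the recess mouth, 80 mm above the bench. z = outward normal, 25 degrees from vertical, leaning to the nest's -x; x up the slope, y along the face. Face spans -60..60 mm in x, -70..90 mm in y. Recess 59 (x) by 87 mm (y), mouth chamfer 3 mm, 30 mm deep to a ledge, so a module fully home lies flush.
- pad (a joint): Travel (m) of the stiff black pressure pad in the recess floor. At 0 its top is 10 mm above the ledge (20 mm below the mouth); it slides in with about 9 N and stays where pushed; at 0.010 it is level with the ledge. It starts between 0 and 0.003, so a module laid in stands up to 10 mm proud until pressed.
- lever (a joint): Angle (rad) of the hold-down lever: 0 closed (arm parallel to the face, its rubber-tipped toe over the module's +y end of the face, 0.7 mm above a flush module), 1.57 square to the face, 2.15 its stop. It starts open (1.6 to 1.95), is stiff (0.12 N m) and stays where it is left. A module standing proud blocks it.
- lever_hinge (a point): Centre of the lever's hinge, at x = 46, y = 58, z = 11 mm of nest_face, axes as nest_face; the hinge axis is y. The arm reaches 105 mm from the hinge: towards -x of nest_face when closed; it swings up and over towards +x as it opens. With the lever open the recess is clear. The clevis ears beside the hinge stand 20 mm above the face.
- lever_grip (a point): Point on the outer side of the lever's black handle (18 mm wide, 11 mm thick, 55 to 105 mm from the hinge): 82 mm from the hinge, 5.5 mm out from the arm's mid-plane. Axes turn with the lever: x from tip to hinge, z out of the outer side (on top when closed), which is the side to push to close it.
- tape: A loose small black tape roll lying flat, 53 mm across, 19 mm high; a bystander.
- loose_barrier: A loose black barrier strip lying flat, 43 by 100 by 8 mm; a bystander.
- breaker_08: A breaker standing upright behind the two modules, fixed: 74 by 90 mm and 153 mm high, with a thin bag frill above; an obstacle on the straight way to the nest, so carry the module over it. Origin at the centre of its underside. Cartons up to 0.32 m high stand behind it (beyond x = 0.64 m, to the right of y = 0.06 m).
Not all that is in view belongs to the job. What is shaped like the module but orange is not meant.

How it is judged:
On the way, in this order (a step that is already met when the one before it is completed fails the run):
1. the longer module is pressed home, its top flush with the nest's face within 2 mm, with the lever still open (z of module_top in the frame of nest_face between -0.003 and 0.002 m and x of module_top in the frame of nest_face between -0.004 and 0.004 m and y of module_top in the frame of nest_face between -0.004 and 0.004 m and angle between the z axis of module and the z axis of nest_face, either way round below 0.05 rad and value of joint lever above 0.5 rad), for 0.2 s.
2. the lever is flipped closed (value of joint lever below 0.1 rad), for 0.1 s.
At the end, for the whole second after the job is handed in: The longer module lies at rest in the recess, centred within 4 mm and level with the face within 0.05 rad, its top face flush (no more than 2 mm proud, 3 mm deep), and the lever is closed over it to within 0.1 rad (z of module_top in the frame of nest_face between -0.003 and 0.002 m and x of module_top in the frame of nest_face between -0.004 and 0.004 m and y of module_top in the frame of nest_face between -0.004 and 0.004 m and angle between the z axis of module and the z axis of nest_face, either way round below 0.05 rad and value of joint lever below 0.1 rad and linear speed of module below 0.02 m/s); the robot touches nothing.
It fails at once if the short module is moved by more than 20 mm (distance of short_module from where it was at the start of the episode above 0.02 m).
It fails at once if the tape roll is moved by more than 20 mm (distance of tape from where it was at the start of the episode above 0.02 m).
It fails at once if the loose barrier strip is moved by more than 20 mm (distance of loose_barrier from where it was at the start of the episode above 0.02 m).
It also fails if it takes over 58 s, if anything falls off the work surface, if the arm or the gripper's body presses on something with over 40 N, if the wrist force passes 120 N, or if a joint passes its speed limit or range.

## Robot

A 6-joint arm with a two-finger parallel gripper is mounted at the origin on a cart in front of the work surface, level with it; the furniture and walls round the work are solid. World frame = base frame: x ahead of the robot, y to its left, z up, the work surface at z = 0. Lengths are in m, angles in rad, forces in N, time in s.
With the tool pointing down it reaches from about 0.275 to 0.85 m from the base axis. Payload 5.2 kg.
Tool frame: the origin (TCP) lies on the front face of the gripper's body, between the roots of the fingers; the fingertips stand 73 mm ahead of it and the grasp point (between the pads) lies 54 mm ahead of it; z points along the fingers, y is the line along which they close (so a half turn about z gives the same grasp; the last joint's range is limited). The gripper opens to 85 mm and grips with 20 to 120 N. Pads are 22 mm wide; open, the fingers measure 114 mm over their backs; the gripper's body (76 mm by 85 mm) begins 54 mm behind the grasp point. The pads swing forward as they close: fully open they stand 13 mm farther back than shut.
Start: joints at [-1.366, 0.259, 1.535, -0, 1.348, -0.203], TCP at [0.218, -0.505, 0.304] pointing down, gripper open.
Joint ranges: [-3.14, 3.14], [-0.91, 2.08], [0.19, 2.58], [-1.22, 4.36], [0.22, 2.71], [-3.12, 3.12]. Speed limits (rad/s): [2.57, 2.57, 3.14, 3.14, 3.14, 3.14].

## Interface

Orientations are given as [roll, pitch, yaw] about the fixed x, y, z axes, in that order (R = Rz(yaw) Ry(pitch) Rx(roll)).
In Python, from rig import monitor, cams, ctrl gives the robot as it stands. The module is installed in compiled form; this text tells all that it offers.
- The arm moves only by the tool carry_out, never from a script. Its argument "deltas" is a list of rows, each an object of numbers: "fingers": the closure, from 0 (fully open) to 1 (shut); "tx", "ty", "tz": the shift along the tool's x, y, z in m; "yaw": the turn about the tool's z in rad. A call has 1 to 10 rows; each row is the pose to reach, as a shift and turn from the pose commanded when the call began, along the tool's axes at that moment; what a row does not reach only later rows make up. A row lasts 1/8 s, in which the tool goes at most 62.5 mm and 10.7 degrees, less where a joint would pass 70% of its speed; a pose out of reach is approached as far as the arm can. A call with a gripper value outside its range is refused whole. The fingers move at their own pace and stop on an object; "grip_force" is the grip in N (left out, the last holds). Time passes only in rows, so rows that repeat a pose let the fingers close. It gives the time, the measured TCP pose, the force, the opening and the grip force at its end, in the units of the state.
- monitor.read_state(): the state, without advancing time (a new reading comes with each control period).
- cams.get_image(name): name is "scene" or "top" or "wrist"; returns a dict with "pixels" (480x640x3 uint8, red, green, blue), "fx", "fy", "cx", "cy" (pixels), "k1" (the pictures are not rectified: a ray, as slopes to the right and down, at radius r is drawn at 1 + k1 r^2 times it, then the intrinsics apply), "rvec" (rotation vector, rad) and "tvec" (3), from world to camera coordinates, as OpenCV has them; the wrist camera has in their place "mount" (4x4, takes a point from camera to tool coordinates, whose origin is the TCP and whose axes are the flange's). Camera axes: x right, y down, z forward; pixel columns grow to the right and rows downward; lengths in m; the calibration is good to about 2 mm. A picture is of the moment at which its call begins: read the wrist's pose just before it. There is no depth.
- ctrl.job_done(): hands the job in; it is judged then, once.
Trained networks look in a picture, given as the dict that the camera call returned (one of the last four; its "shot" number tells which), for a name from the list of things; names that differ only in an ending like _2 or _b are one class to them, and where a whole thing is asked for, a point or a joint stands for the part that bears it (a point fixed in the world has none). Each returns a list of dicts, best first, with "conf" (0 to 1); they miss things now and then, are a little off and sometimes report something else, mostly with a low value. They report only what shows in the picture. A call takes as long as a camera call. They do not tell look-alikes from the thing itself.
- cams.trace(picture, query): "mask" (480x640 bool, what is visible of it) and "centre" ([column, row] in pixels, amid what is visible of it).
- cams.landmark_of(picture, query): "centre" ([column, row] in pixels: a listed point, or the origin of a listed thing).
The state is a dict: "time": time; "qpos": joint angles; "joint_velocities": joint speeds; "joint_torque": joint torques, N m; "tool_pos": TCP position; "tcp_rot": TCP orientation; "contact_force": force on the tool from outside, world axes, zero at the start; "torque": the same for the moment, N m; "opening": finger opening in m; "grasp_force": force on a finger pad.
Only numpy, scipy, OpenCV 4.12 (cv2) and the standard library are available. Lean on these libraries where they do the work, as an engineer would, in place of code of your own. Each camera call takes 0.05 s, during which the arm holds its last target. There are 200 camera calls.

## Working session

There is one attempt and no reset: what is moved stays moved. The work goes in short steps, Python scripts to look and compute and a tool call to move; the robot and the scene stay as the last step left them, time stands still between calls to the robot, and variables do not carry over. Pictures are saved under pics/ and viewed, at most 10 in all, crops included, and the job is handed in when it is done.

Besides the shell and the picture viewer there is one more tool, called after "Emit:" in YAML: its name, and indented under it one key for each argument. carry_out: Moves the arm, as the interface text tells. Its arguments: {"type":"object","properties":{"deltas":{"type":"array","items":{"type":"object","properties":{"fingers":{"type":"number"},"tx":{"type":"number"},"ty":{"type":"number"},"tz":{"type":"number"},"yaw":{"type":"number"}}}},"grip_force":{"type":"number"}},"required":["deltas"]}

```bash
mkdir -p pics; cat > h.py <<'E'
import numpy as np, cv2
from scipy.spatial.transform import Rotation as R
from rig import monitor, cams, ctrl
def cam(im, st=None):
    """returns Rcw (world->cam), t"""
    if 'rvec' in im:
        return R.from_rotvec(np.ravel(im['rvec'])).as_matrix(), np.ravel(im['tvec'])
    st = st or monitor.read_state()
    T=np.eye(4); T[:3,:3]=R.from_euler('xyz',st['tcp_rot']).as_matrix() ; T[:3,3]=st['tool_pos']
    W=np.linalg.inv(T@np.array(im['mount'])); return W[:3,:3],W[:3,3]
def KD(im):
    return np.array([[im['fx'],0,im['cx']],[0,im['fy'],im['cy']],[0,0,1.]]), np.array([im['k1'],0,0,0,0.])
def proj(im,P,c):
    Rm,t=c; K,D=KD(im); return cv2.projectPoints(np.atleast_2d(np.array(P,float)),cv2.Rodrigues(Rm)[0],t,K,D)[0][:,0]
def ray(im,uv,c):
    Rm,t=c; K,D=KD(im); n=cv2.undistortPoints(np.array(uv,float).reshape(-1,1,2),K,D)[:,0]
    d=np.c_[n,np.ones(len(n))]@Rm; return -Rm.T@t, d
def onz(im,uv,z,c):
    o,d=ray(im,uv,c); return o+d*((z-o[2])/d[:,2])[:,None]
def save(im,name,crop=None,scale=1):
    p=cv2.cvtColor(im['pixels'],cv2.COLOR_RGB2BGR)
    if crop: x0,y0,x1,y1=crop; p=p[y0:y1,x0:x1]
    if scale!=1: p=cv2.resize(p,None,fx=scale,fy=scale,interpolation=cv2.INTER_CUBIC)
    cv2.imwrite('pics/'+name+'.png',p)
E
python3 - <<'E'
from h import *
st=monitor.read_state(); print(st)
ims={}
for n in ['scene','top']:
    im=cams.get_image(n); c=cam(im); save(im,n+'0'); print(n,-c[0].T@c[1])
    for q in ['module','module_top','short_module','nest','nest_face','lever_hinge','lever_grip','tape','loose_barrier','breaker_08']:
        for r in cams.landmark_of(im,q)[:3]:
            z={'module_top':.03,'nest_face':.08}.get(q,0)
            print(n,q,round(r['conf'],2),np.round(r['centre']),np.round(onz(im,[r['centre']],z,c),3)[0])
E
```

```text
{'time': 0.0, 'qpos': array([-1.36577510e+00,  2.59376704e-01,  1.53610414e+00,  1.05449768e-06,
        1.34803174e+00, -2.02779610e-01]), 'joint_velocities': array([ 7.89449534e-05, -1.41524127e-03,  6.50779895e-04,  2.05080291e-04,
       -4.53470392e-04,  1.72360639e-03]), 'joint_torque': array([-2.81436260e-03, -4.46039128e+01, -2.90574968e+01, -7.94611133e-04,
        1.16008168e-02,  1.29114426e-05]), 'tool_pos': array([ 0.21807187, -0.50447208,  0.303048  ]), 'tcp_rot': array([-3.13971227e+00, -3.87667000e-04,  4.07800237e-01]), 'contact_force': array([ 0.56890145, -0.01449231, -0.5645284 ]), 'torque': array([ 0.00054688, -0.01824232, -0.05807817]), 'grasp_force': 0.0, 'opening': 0.0852640457944193}
scene [0.00299549 0.8783463  0.57594671]
scene module 0.94 [379. 241.] [ 0.488 -0.422  0.   ]
scene module 0.74 [386. 260.] [ 0.429 -0.316  0.   ]
scene module 0.44 [429. 235.] [ 0.382 -0.521  0.   ]
scene module_top 0.86 [380. 226.] [ 0.498 -0.451  0.03 ]
scene module_top 0.61 [387. 247.] [ 0.431 -0.324  0.03 ]
scene short_module 0.88 [358. 277.] [ 0.453 -0.196  0.   ]
scene nest
[... 506 characters left out ...]
 0.496 -0.437  0.   ]
top module 0.93 [367. 263.] [ 0.439 -0.302  0.   ]
top module 0.83 [444. 282.] [ 0.387 -0.514  0.   ]
top module_top 0.94 [449. 284.] [ 0.381 -0.517  0.03 ]
top module_top 0.84 [419. 241.] [ 0.496 -0.44   0.03 ]
top module_top 0.76 [372. 265.] [ 0.434 -0.312  0.03 ]
top short_module 0.86 [329. 259.] [ 0.451 -0.199  0.   ]
top nest 0.57 [213. 221.] [0.559 0.119 0.   ]
top nest_face 0.64 [204. 212.] [0.57  0.127 0.08 ]
top lever_hinge 0.82 [177. 226.] [0.545 0.218 0.   ]
top lever_grip 0.48 [175. 224.] [0.551 0.223 0.   ]
top tape 0.44 [275. 282.] [ 0.389 -0.051  0.   ]
top tape 0.42 [372. 212.] [ 0.581 -0.317  0.   ]
top breaker_08 0.86 [321. 206.] [ 0.599 -0.178  0.   ]
```

View pics/top0.png

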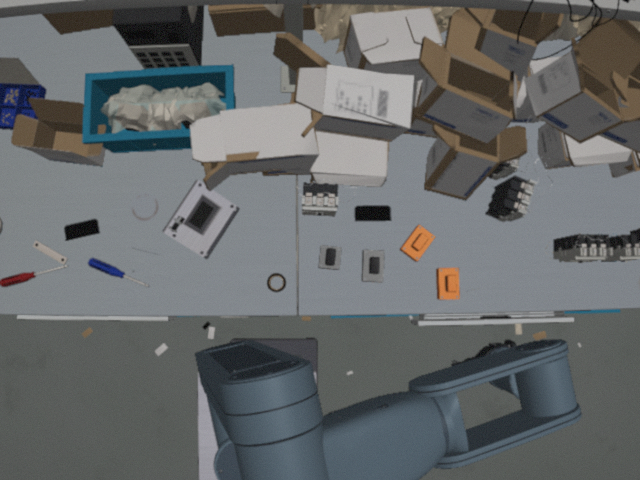

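View pics/scene0.png

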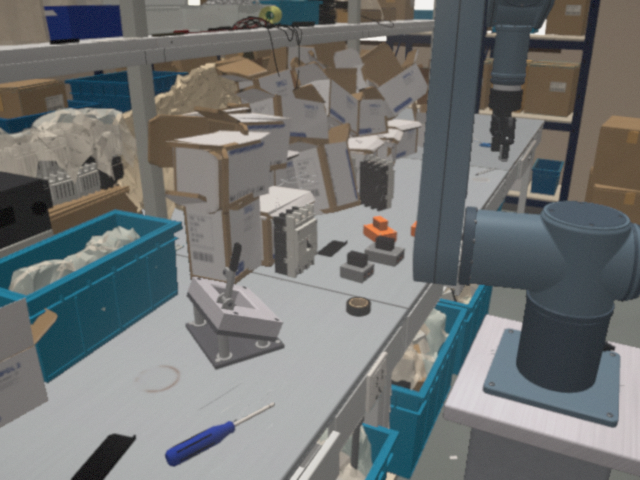

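The grey pieces are the short module at top (330,257) and the longer one at (373,265). The orange look-alikes are at (417,243) and (448,283). The nest is at (203,217) with its lever standing open. I choose the grey piece at (373,265), which is longer than the grey one at (330,257).

```bash
python3 - <<'E'
from h import *
im=cams.get_image('top'); c=cam(im); s=cams.get_image('scene'); cs=cam(s)
for q in ['module','short_module']:
    for r in cams.trace(im,q)[:4]:
        cn=max(cv2.findContours(r['mask'].astype(np.uint8),0,1)[0],key=len)
        P=onz(im,cn[:,0].astype(float),.03,c)[:,:2]; print(q,round(r['conf'],2),np.round(r['centre']),[np.round(x,3) for x in cv2.minAreaRect(P.astype(np.float32)*100)])
save(im,'crop1',(300,215,480,315),4)
def tri(q):
    a=cams.landmark_of(im,q); b=cams.landmark_of(s,q)
    if not a or not b: print(q,'missing',len(a),len(b)); return
    for A in a[:2]:
        for B in b[:2]:
            o,d=ray(im,[A['centre']],c);p,e=ray(s,[B['centre']],cs);d=d[0];e=e[0]
            k=np.linalg.lstsq(np.c_[d,-e],p-o,rcond=None)[0]; X=o+d*k[0];Y=p+e*k[1]
            print(q,round(A['conf'],2),round(B['conf'],2),np.round((X+Y)/2,4),'gap',np.round(np.linalg.norm(X-Y),4))
for q in ['nest','nest_face','lever_hinge','lever_grip','breaker_08','module_top']: tri(q)
w=cams.get_image('wrist'); print(np.round(w['mount'],3),w['fx'],w['k1'])
E
```

```text
module 0.84 [375. 264.] [array([ 43.196, -31.364]), array([5.897, 8.28 ]), np.float64(89.126)]
module 0.66 [444. 280.] [array([ 38.332, -51.288]), array([6.064, 8.037]), np.float64(89.116)]
module 0.64 [418. 240.] [array([ 49.174, -43.333]), array([6.052, 8.902]), np.float64(53.529)]
short_module 0.9 [328. 258.] [array([ 45.405, -20.064]), array([6.108, 6.131]), np.float64(89.293)]
nest 0.79 0.75 [0.5616 0.1304 0.0019] gap 0.0035
nest 0.79 0.48 [0.468  0.0668 0.1893] gap 0.1437
nest_face 0.86 0.7 [0.5563 0.1313 0.0776] gap 0.0072
lever_hinge missing 0 1
lever_grip 0.44 0.94 [0.5264 0.1769 0.1903] gap 0.0127
breaker_08 0.97 0.73 [ 0.6011 -0.1728 -0.0021] gap 0.0005
module_top 0.93 0.93 [ 0.4402 -0.3134  0.0854] gap 0.0253
module_top 0.93 0.84 [ 0.4369 -0.3251  0.0224] gap 0.0119
module_top 0.79 0.93 [ 0.4475 -0.49    0.0286] gap 0.1373
module_top 0.79 0.84 [ 0.4446 -0.5148 -0.0481] gap 0.1285
[[ 0.001 -0.96  -0.281  0.072]
 [ 1.     0.001 -0.001  0.001]
 [ 0.001 -0.281  0.96  -0.07 ]
 [ 0.     0.     0.     1.   ]] 348.9922153338998 0.022586235557143362
```

View pics/crop1.png

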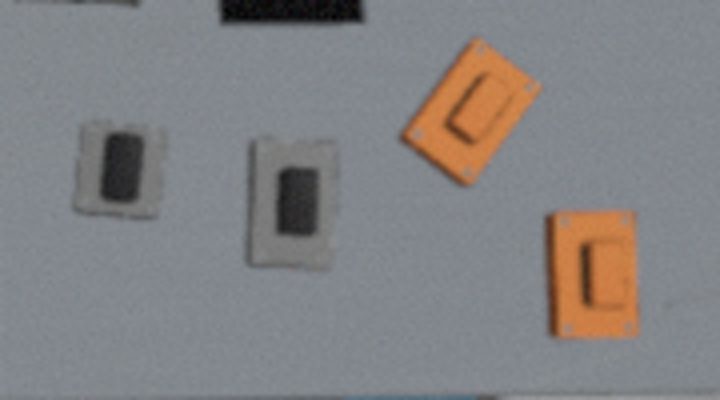

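The crop confirms it: the longer grey module is at (292,203), the short one at (120,168), and the orange ones are not meant. I move above the longer one.

Emit:
carry_out:
  deltas:
    - {"tx": 0.274, "ty": -0.09, "tz": 0.053, "yaw": -1.163, "fingers": 0}
    - {"tx": 0.274, "ty": -0.09, "tz": 0.053, "yaw": -1.163}
    - {"tx": 0.274, "ty": -0.09, "tz": 0.053, "yaw": -1.163}
    - {"tx": 0.274, "ty": -0.09, "tz": 0.053, "yaw": -1.163}
    - {"tx": 0.274, "ty": -0.09, "tz": 0.053, "yaw": -1.163}
    - {"tx": 0.274, "ty": -0.09, "tz": 0.053, "yaw": -1.163}
    - {"tx": 0.274, "ty": -0.09, "tz": 0.053, "yaw": -1.163}
    - {"tx": 0.274, "ty": -0.09, "tz": 0.053, "yaw": -1.163}
    - {"tx": 0.274, "ty": -0.09, "tz": 0.053, "yaw": -1.163}

```text
validation failed for argument at $.de...
```

```bash
python3 - <<'E'
from h import *
st=monitor.read_state(); w=cams.get_image('wrist'); c=cam(w,st); print(st['tool_pos'],st['tcp_rot'],st['qpos'])
save(w,'w1')
for r in cams.landmark_of(w,'module_top')[:2]: print(round(r['conf'],2),np.round(r['centre']),np.round(onz(w,[r['centre']],.03,c),4))
for r in cams.trace(w,'module')[:2]:
    m=r['mask']; g=cv2.cvtColor(w['pixels'],cv2.COLOR_RGB2GRAY)
    cn=max(cv2.findContours(m.astype(np.uint8),0,1)[0],key=len); 
    P=onz(w,cn[:,0].astype(float),.03,c)[:,:2]*100; print(round(r['conf'],2),cv2.minAreaRect(P.astype(np.float32)))
    mm=cv2.erode(m.astype(np.uint8),np.ones((5,5))); v=g[mm>0]; th=cv2.threshold(v,0,255,cv2.THRESH_OTSU)[0]; print('th',th)
    d=((g<th)&(mm>0)).astype(np.uint8); d=cv2.morphologyEx(d,cv2.MORPH_OPEN,np.ones((5,5)))
    cn=max(cv2.findContours(d,0,1)[0],key=len); P=onz(w,cn[:,0].astype(float),.058,c)[:,:2]*100; print('rib',cv2.minAreaRect(P.astype(np.float32)))
E
```

```text
[ 0.21814377 -0.50487888  0.30391286] [-3.14156765e+00 -1.26631866e-05  4.07756131e-01] [-1.36580149e+00  2.58580397e-01  1.53501850e+00  7.55561091e-06
  1.34802080e+00 -2.02762959e-01]
0.98 ((38.0466423034668, -51.6298713684082), (8.869853019714355, 5.8414740562438965), 1.0464041233062744)
th 136.0
rib ((35.886322021484375, -51.38104248046875), (2.3166863918304443, 0.7431936264038086), 86.47015380859375)
```

View pics/w1.png

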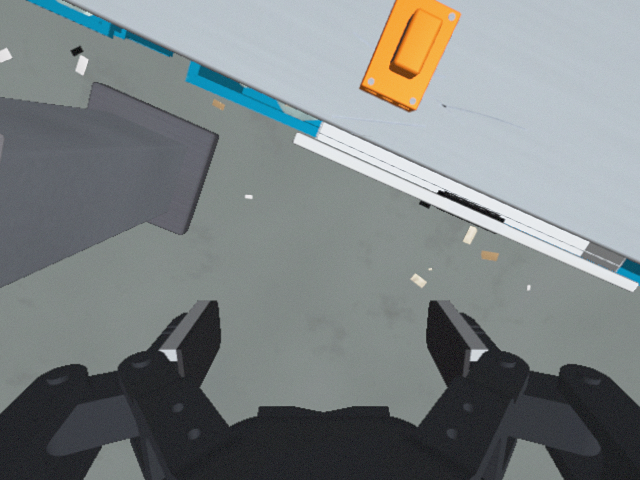

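The move was refused, so this shows only the bench edge and an orange look-alike at (410,55). I retry with all the fields given in every row.

Emit:
carry_out:
  deltas:
    - {"tx": 0.274, "ty": -0.09, "tz": 0.053, "yaw": -1.163, "fingers": 0}
    - {"tx": 0.274, "ty": -0.09, "tz": 0.053, "yaw": -1.163, "fingers": 0}
    - {"tx": 0.274, "ty": -0.09, "tz": 0.053, "yaw": -1.163, "fingers": 0}
    - {"tx": 0.274, "ty": -0.09, "tz": 0.053, "yaw": -1.163, "fingers": 0}
    - {"tx": 0.274, "ty": -0.09, "tz": 0.053, "yaw": -1.163, "fingers": 0}
    - {"tx": 0.274, "ty": -0.09, "tz": 0.053, "yaw": -1.163, "fingers": 0}
    - {"tx": 0.274, "ty": -0.09, "tz": 0.053, "yaw": -1.163, "fingers": 0}
    - {"tx": 0.274, "ty": -0.09, "tz": 0.053, "yaw": -1.163, "fingers": 0}
    - {"tx": 0.274, "ty": -0.09, "tz": 0.053, "yaw": -1.163, "fingers": 0}
  grip_force: 20

```text
time: 3.22
tool_pos: [0.4339, -0.3137, 0.251]
tcp_rot: [3.142, 0.0, 1.57]
contact_force: [0.1, 0.3, -0.2]
opening: 0.0853
grasp_force: 0.0
```

```bash
python3 - <<'E'
from h import *
st=monitor.read_state(); w=cams.get_image('wrist'); c=cam(w,st); print(st['tool_pos'],st['tcp_rot'],st['qpos'])
save(w,'w1b')
for r in cams.landmark_of(w,'module_top')[:2]: print(round(r['conf'],2),np.round(r['centre']),np.round(onz(w,[r['centre']],.03,c),4))
for r in cams.trace(w,'module')[:2]:
    m=r['mask']; g=cv2.cvtColor(w['pixels'],cv2.COLOR_RGB2GRAY)
    cn=max(cv2.findContours(m.astype(np.uint8),0,1)[0],key=len); 
    P=onz(w,cn[:,0].astype(float),.03,c)[:,:2]*100; print(round(r['conf'],2),cv2.minAreaRect(P.astype(np.float32)))
    mm=cv2.erode(m.astype(np.uint8),np.ones((5,5))); v=g[mm>0]; th=cv2.threshold(v,0,255,cv2.THRESH_OTSU)[0]; print('th',th)
    d=((g<th)&(mm>0)).astype(np.uint8); d=cv2.morphologyEx(d,cv2.MORPH_OPEN,np.ones((5,5)))
    cn=max(cv2.findContours(d,0,1)[0],key=len); P=onz(w,cn[:,0].astype(float),.058,c)[:,:2]*100; print('rib',cv2.minAreaRect(P.astype(np.float32)))
E
```

```text
[ 0.43391095 -0.31373743  0.25096127] [3.14153639e+00 6.26055185e-05 1.56967620e+00] [-8.34459296e-01  2.74584483e-01  1.64866076e+00 -4.79572951e-07
  1.21826323e+00 -8.33339003e-01]
0.98 [321. 228.] [[ 0.4326 -0.3153  0.03  ]]
0.59 [384. 348.] [[ 0.4925 -0.4325  0.03  ]]
0.76 ((43.32051467895508, -31.06781768798828), (5.959603309631348, 8.413018226623535), 87.0359878540039)
th 105.0
rib ((43.31943130493164, -31.00415802001953), (2.8072686195373535, 4.292368412017822), 87.20710754394531)
0.71 ((49.16450500488281, -42.88188171386719), (6.323020935058594, 9.325672149658203), 51.71600341796875)
th 122.0
rib ((49.063045501708984, -41.53551483154297), (2.668971061706543, 4.586002349853516), 82.56964874267578)
```

View pics/w1b.png

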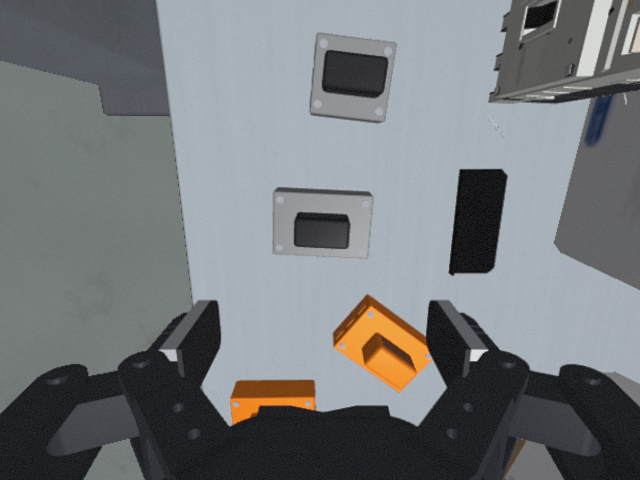

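The view shows the longer grey module at (322,223) with its rib at (322,231), turned about 3°. Its centre is near (0.433, -0.3125). I descend and grip the rib by its ends.

Emit:
carry_out:
  deltas:
    - {"tx": 0.001, "ty": -0.001, "tz": 0.06, "yaw": 0.052, "fingers": 0}
    - {"tx": 0.001, "ty": -0.001, "tz": 0.11, "yaw": 0.052, "fingers": 0}
    - {"tx": 0.001, "ty": -0.001, "tz": 0.144, "yaw": 0.052, "fingers": 0}
    - {"tx": 0.001, "ty": -0.001, "tz": 0.144, "yaw": 0.052, "fingers": 0}
    - {"tx": 0.001, "ty": -0.001, "tz": 0.144, "yaw": 0.052, "fingers": 0.4}
    - {"tx": 0.001, "ty": -0.001, "tz": 0.144, "yaw": 0.052, "fingers": 1}
    - {"tx": 0.001, "ty": -0.001, "tz": 0.144, "yaw": 0.052, "fingers": 1}
    - {"tx": 0.001, "ty": -0.001, "tz": 0.144, "yaw": 0.052, "fingers": 1}
    - {"tx": 0.001, "ty": -0.001, "tz": 0.144, "yaw": 0.052, "fingers": 1}
  grip_force: 35

```text
time: 4.5
tool_pos: [0.4337, -0.3134, 0.1088]
tcp_rot: [3.139, 0.003, 1.519]
contact_force: [-0.9, 0.1, 6.0]
opening: 0.0432
grasp_force: 37.0
```

Emit:
carry_out:
  deltas:
    - {"tx": 0, "ty": 0, "tz": -0.05, "yaw": 0, "fingers": 1}
    - {"tx": 0, "ty": 0, "tz": -0.11, "yaw": 0, "fingers": 1}
    - {"tx": 0, "ty": 0, "tz": -0.17, "yaw": 0, "fingers": 1}
    - {"tx": 0, "ty": 0, "tz": -0.23, "yaw": 0, "fingers": 1}
    - {"tx": 0.06, "ty": 0.01, "tz": -0.25, "yaw": 0.1, "fingers": 1}
    - {"tx": 0.12, "ty": 0.02, "tz": -0.25, "yaw": 0.2, "fingers": 1}
    - {"tx": 0.18, "ty": 0.03, "tz": -0.25, "yaw": 0.3, "fingers": 1}
    - {"tx": 0.24, "ty": 0.04, "tz": -0.25, "yaw": 0.4, "fingers": 1}
    - {"tx": 0.3, "ty": 0.05, "tz": -0.25, "yaw": 0.49, "fingers": 1}
    - {"tx": 0.361, "ty": 0.053, "tz": -0.25, "yaw": 0.49, "fingers": 1}
  grip_force: 35

```text
time: 5.75
tool_pos: [0.5047, 0.0471, 0.3574]
tcp_rot: [3.14, -0.001, 1.028]
contact_force: [1.0, -0.7, -1.2]
opening: 0.0435
grasp_force: 37.1
```

Emit:
carry_out:
  deltas:
    - {"tx": 0, "ty": 0, "tz": 0, "yaw": 0, "fingers": 1}
    - {"tx": 0, "ty": 0, "tz": 0, "yaw": 0, "fingers": 1}
    - {"tx": 0, "ty": 0, "tz": 0, "yaw": 0, "fingers": 1}

```text
time: 6.12
tool_pos: [0.5046, 0.0439, 0.357]
tcp_rot: [3.141, 0.0, 1.027]
contact_force: [-0.0, -0.1, -1.8]
opening: 0.0434
grasp_force: 37.1
```

```bash
python3 - <<'E'
from h import *
st=monitor.read_state(); w=cams.get_image('wrist'); c=cam(w,st); print(st['tool_pos'],st['tcp_rot'],st['contact_force'])
save(w,'w2'); np.savez('w2.npz',im=w,c=c,allow_pickle=True) if 0 else None
import pickle; pickle.dump((w,c,st),open('w2.pkl','wb'))
for q,z in [('nest_face',.08),('nest',0),('lever_hinge',.11),('lever_grip',.19),('module_top',st['tool_pos'][2]-.077)]:
    for r in cams.landmark_of(w,q)[:2]: print(q,round(r['conf'],2),np.round(r['centre'],1),np.round(onz(w,[r['centre']],z,c),4))
for n in ['top','scene']:
    s=cams.get_image(n); pickle.dump((s,cam(s),st),open(n+'2.pkl','wb'))
    for q in ['nest_face','nest','lever_hinge','lever_grip']:
        for r in cams.landmark_of(s,q)[:1]: print(n,q,round(r['conf'],2),np.round(r['centre'],1))
E
```

```text
[0.50458512 0.04386395 0.35699817] [3.14132259e+00 3.77041809e-04 1.02705154e+00] [-0.02920291 -0.11762522 -1.7507818 ]
nest_face 0.59 [327.  108.4] [[0.5592 0.1264 0.08  ]]
nest 0.89 [323.8 109.6] [[0.5594 0.1322 0.    ]]
nest 0.41 [233.9  47.6] [[0.508  0.2364 0.    ]]
lever_hinge 0.91 [257.4  49.9] [[0.5322 0.1913 0.11  ]]
lever_grip 0.65 [233.4  48.7] [[0.5226 0.1774 0.19  ]]
module_top 0.84 [322.3 300.9] [[0.505  0.0439 0.28  ]]
top nest_face 0.37 [175.1 222.9]
top lever_hinge 0.91 [176.4 226.8]
top lever_grip 0.53 [176.8 222.7]
scene nest_face 0.74 [234.9 295.4]
scene nest 0.76 [237.8 335.3]
scene lever_hinge 0.78 [225.7 297.7]
scene lever_grip 0.62 [228.8 253.9]
```

View pics/w2.png

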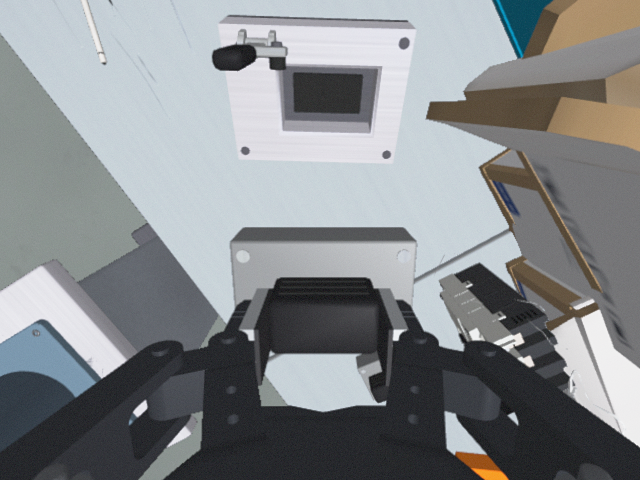

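The view shows the nest face with corners near (240,160), (396,162), (414,28) and (222,27), the recess at (328,98), the lever at (245,53), and the module held with its rib up. I take a crop to read the corners finely.

```bash
python3 - <<'E'
from h import *; import pickle
w,c,st=pickle.load(open('w2.pkl','rb')); save(w,'w2c',(210,5,420,170),3.8)
E
```

```text
(no output)
```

View pics/w2c.png

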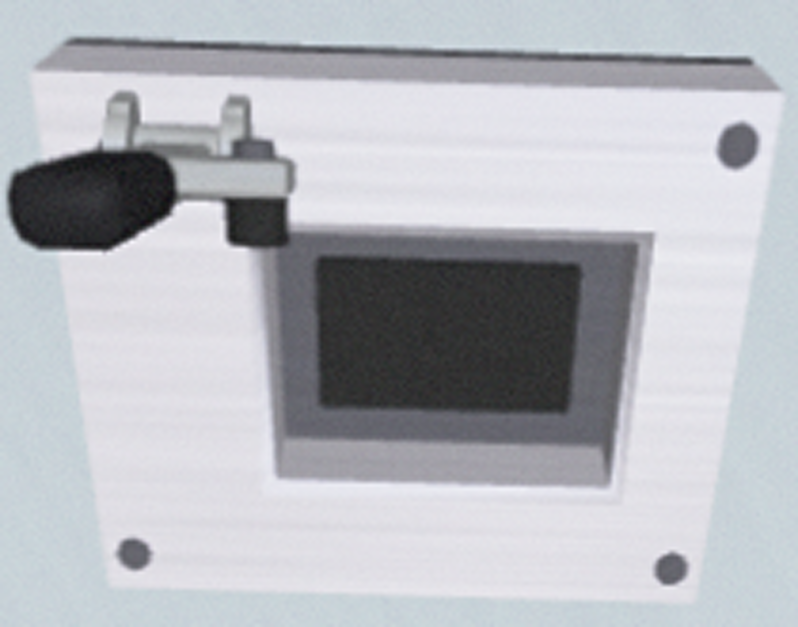

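```bash
cat > nest.py <<'E'
from h import *
import pickle
from scipy.optimize import least_squares
a=np.deg2rad(25)
RF=np.array([[np.cos(a),0,-np.sin(a)],[0,1,0],[np.sin(a),0,np.cos(a)]])  # face axes in nest frame
def face2world(p,P):
    P=np.atleast_2d(np.array(P,float)); N=P@RF.T+[0,0,.08]
    c,s=np.cos(p[2]),np.sin(p[2]); return N@np.array([[c,-s,0],[s,c,0],[0,0,1]]).T+[p[0],p[1],p[3] if len(p)>3 else 0]
def lev(th,r,n=0,y=.058):  # face coords at distance r from hinge, n out of the outer side
    u=np.array([-np.cos(th),0,np.sin(th)]); o=np.array([np.sin(th),0,np.cos(th)])
    return np.array([.046,y,.011])+r*u+n*o
E
python3 - <<'E'
from nest import *
w,c,st=pickle.load(open('w2.pkl','rb'))
px=np.array([(36,72),(782,93),(694,602),(110,585),(655,234),(622,502),(264,490)])/3.8+[210,5]-.37
F=np.array([(60,90,0),(60,-70,0),(-60,-70,0),(-60,90,0),(32.5,-46.5,0),(-32.5,-46.5,0),(-32.5,46.5,0)])/1000
for n in (3,4):
    s=least_squares(lambda p:(proj(w,face2world(p,F),c)-px).ravel(),[.56,.13,1.03,0][:n]); print(np.round(s.x,4)); print(np.round(s.fun.reshape(-1,2),1).tolist())
    p=s.x
    if n==3: p3=p; np.save('nest.npy',p)
p=p3
for r,q in enumerate(['top','scene']):
    im,ci,_=pickle.load(open(q+'2.pkl','rb')); print(q,'face origin px',proj(im,face2world(p,[0,0,0]),ci),'hinge',proj(im,face2world(p,[.046,.058,.011]),ci))
    for th in (1.6,1.7,1.8,1.9): print(th,proj(im,face2world(p,lev(th,.082,.0055)),ci))
print('wrist handle tip/grip')
for th in (1.6,1.7,1.8,1.9): print(th,proj(w,face2world(p,[lev(th,.105),lev(th,.082,.0055),lev(th,.055,-.0055)]),c).round(1).tolist())
print((np.array([(45,200),(165,200),(257,242),(257,200)])/3.8+[210,5]).round(1).tolist())
E
```

```text
[0.562  0.1306 1.0002]
[[-1.5, -0.9], [1.0, -0.1], [0.4, 0.2], [-0.1, 0.3], [0.5, -0.6], [-0.1, 0.8], [-0.1, 1.2]]
[ 0.5622  0.1309  1.     -0.003 ]
[[-0.4, -0.4], [0.1, 0.4], [-0.1, -0.4], [0.6, -0.3], [-0.0, -0.5], [-0.4, 0.4], [0.3, 0.8]]
top face origin px [[202.49946072 215.06272556]] hinge [[175.35395698 224.84350121]]
1.6 [[176.36499356 226.72940263]]
1.7 [[173.37632446 224.83273121]]
1.8 [[170.40505897 222.93279272]]
1.9 [[167.48717779 221.05259411]]
scene face origin px [[234.40315282 296.48840891]] hinge [[226.23487473 300.41862216]]
1.6 [[238.36637387 256.06793634]]
1.7 [[233.93177318 255.76622558]]
1.8 [[229.37672117 255.92080042]]
1.9 [[224.74916313 256.53623966]]
wrist handle tip/grip
1.6 [[229.3, 86.0], [236.0, 65.5], [245.9, 73.0]]
1.7 [[226.6, 65.8], [234.4, 50.2], [244.9, 64.4]]
1.8 [[224.3, 44.1], [233.1, 34.3], [244.0, 55.3]]
1.9 [[222.3, 21.1], [232.0, 17.9], [243.2, 45.9]]
[[221.8, 57.6], [253.4, 57.6], [277.6, 68.7], [277.6, 57.6]]
```

Emit:
carry_out:
  deltas:
    - {"tx": 0.03, "ty": -0.0137, "tz": 0, "yaw": 0.027, "fingers": 1}
    - {"tx": 0.06, "ty": -0.0274, "tz": 0.02, "yaw": 0.027, "fingers": 1}
    - {"tx": 0.06, "ty": -0.0274, "tz": 0.05, "yaw": 0.027, "fingers": 1}
    - {"tx": 0.06, "ty": -0.0274, "tz": 0.07, "yaw": 0.027, "fingers": 1}
    - {"tx": 0.06, "ty": -0.0274, "tz": 0.07, "yaw": 0.027, "fingers": 1}
    - {"tx": 0.06, "ty": -0.0274, "tz": 0.07, "yaw": 0.027, "fingers": 1}

```text
time: 7.68
tool_pos: [0.5127, 0.1106, 0.2878]
tcp_rot: [3.14, -0.001, 1.002]
contact_force: [-0.5, -0.6, -1.5]
opening: 0.0432
grasp_force: 37.0
```

Emit:
carry_out:
  deltas:
    - {"tx": 0.015, "ty": 0, "tz": 0, "yaw": 0, "fingers": 1}
    - {"tx": 0.023, "ty": 0, "tz": 0, "yaw": 0, "fingers": 1}
    - {"tx": 0.031, "ty": 0, "tz": 0, "yaw": 0, "fingers": 1}
    - {"tx": 0.038, "ty": 0, "tz": 0, "yaw": 0, "fingers": 1}
    - {"tx": 0.045, "ty": 0, "tz": 0, "yaw": 0, "fingers": 1}
    - {"tx": 0.051, "ty": 0, "tz": 0, "yaw": 0, "fingers": 1}
    - {"tx": 0.056, "ty": 0, "tz": 0, "yaw": 0, "fingers": 1}
    - {"tx": 0.056, "ty": 0, "tz": 0, "yaw": 0, "fingers": 1}

```text
time: 8.68
tool_pos: [0.5426, 0.1583, 0.2868]
tcp_rot: [-3.141, -0.001, 1.002]
contact_force: [0.5, 0.7, -2.7]
opening: 0.0433
grasp_force: 37.1
```

Emit:
carry_out:
  deltas:
    - {"tx": -0.03, "ty": 0, "tz": 0, "yaw": 0, "fingers": 1}
    - {"tx": -0.06, "ty": 0.015, "tz": -0.03, "yaw": 0, "fingers": 1}
    - {"tx": -0.11, "ty": 0.03, "tz": -0.07, "yaw": 0, "fingers": 1}
    - {"tx": -0.11, "ty": 0.03, "tz": -0.07, "yaw": 0, "fingers": 1}
    - {"tx": -0.11, "ty": 0.03, "tz": -0.07, "yaw": 0, "fingers": 1}

```text
time: 9.3
tool_pos: [0.5083, 0.049, 0.3569]
tcp_rot: [3.141, -0.001, 1.001]
contact_force: [-0.2, 0.2, -1.9]
opening: 0.0433
grasp_force: 37.3
```

```bash
python3 - <<'E'
from nest import *
p=np.load('nest.npy')
st=monitor.read_state(); w=cams.get_image('wrist'); c=cam(w,st); print(st['tool_pos'],st['tcp_rot'])
save(w,'w3'); pickle.dump((w,c,st),open('w3.pkl','wb'))
for q in ['nest_face','lever_grip','module_top']:
    for r in cams.landmark_of(w,q)[:2]: print(q,round(r['conf'],2),np.round(r['centre'],1))
for th in (1.7,1.9,2.0,2.1): print(th,proj(w,face2world(p,[lev(th,.105),lev(th,.082,.0055),lev(th,.055,-.0055)]),c).round(1).tolist())
F=np.array([(60,90,0),(60,-70,0),(-60,-70,0),(-60,90,0),(32.5,-46.5,0),(-32.5,-46.5,0),(-32.5,46.5,0)])/1000
print(proj(w,face2world(p,F),c).round(1).tolist())
E
```

```text
[0.50830666 0.04903265 0.35687799] [ 3.14139084e+00 -1.03302614e-03  1.00056964e+00]
nest_face 0.87 [323.4 113.1]
nest_face 0.26 [321.6 275.9]
module_top 0.67 [321.1 300.9]
1.7 [[222.1, 81.5], [229.6, 65.0], [240.7, 77.4]]
1.9 [[216.6, 38.3], [226.4, 33.7], [238.4, 59.4]]
2.0 [[214.4, 15.4], [225.2, 17.7], [237.5, 50.0]]
2.1 [[212.7, -7.8], [224.4, 1.9], [236.8, 40.5]]
[[213.1, 35.5], [410.3, 35.8], [390.9, 168.1], [237.5, 167.9], [377.7, 72.6], [370.7, 143.3], [276.9, 143.2]]
```

View pics/w3.png

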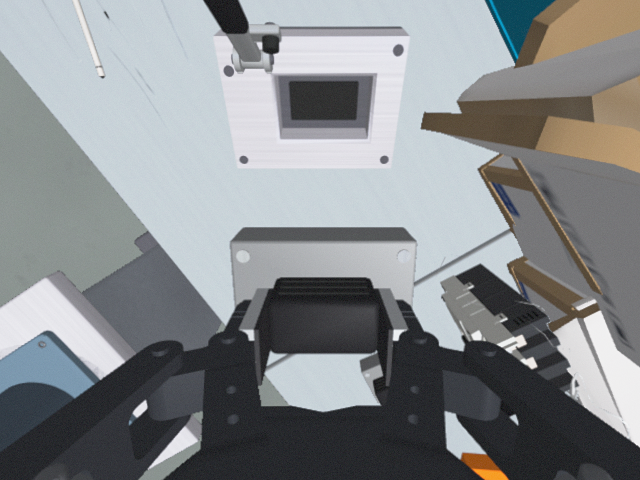

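The lever is now at about 2.1 rad with its toe clear at (270,45), and the predicted nest corners match the picture. The plan is to tilt the module in the grip by pressing its edge flush on the bare face, then insert it at 25°. I compute the tool targets.

```bash
cat >> nest.py <<'E'
HP=.048   # pivot height in module
DT=.1088-HP  # TCP above pivot
def tcp(p,fx,fz,y,o=0.):  # pivot at face (fx,fz): TCP world
    q=face2world(p,[fx,y,fz])[0]; q[2]+=DT; q[:2]-=o*np.array([np.cos(p[2]),np.sin(p[2])]); return q
def tool(q,st=None):   # shift from the present tool pose in tool axes
    st=st or monitor.read_state(); return R.from_euler('xyz',st['tcp_rot']).as_matrix().T@(q-st['tool_pos'])
E
python3 - <<'E'
from nest import *
p=np.load('nest.npy'); w,c,st=pickle.load(open('w3.pkl','rb'))
Rt=R.from_euler('xyz',st['tcp_rot']).as_matrix()
for o in (-.002,0,.002): print(o,proj(w,(Rt@np.array([(.028+o,-.042,.0788),(.028+o,.042,.0788),(.028+o,-.042,.1058),(.028+o,.042,.1058)]).T).T+st['tool_pos'],c).round(1).tolist())
print('cur',st['tool_pos'])
A=np.array([.045,0]); prev=None
print('above',tool(tcp(p,*(A+[-.00507,.0553+.03]),-.02)).round(4))
for ph in (25,20,15,10,5,0):
    f=np.deg2rad(ph); P=A+.001*np.array([-28*np.cos(f)+48*np.sin(f),28*np.sin(f)+48*np.cos(f)])
    print(ph,tool(tcp(p,*P,-.02)).round(4),tcp(p,*P,-.02).round(4))
for z in (.02,.008,0,-.01,-.02,-.03): print('ins',z,tool(tcp(p,0,z+.048,0)).round(4),tcp(p,0,z+.048,0).round(4))
g=w['pixels'][222:262,250:400].mean(axis=(1,2)); print(np.round(g).astype(int))
E
```

```text
-0.002 [[227.0, 246.2], [416.3, 246.4], [240.9, 230.9], [403.0, 231.1]]
0 [[226.7, 241.9], [416.7, 242.1], [240.6, 227.2], [403.3, 227.3]]
0.002 [[226.3, 237.5], [417.0, 237.7], [240.4, 223.4], [403.5, 223.6]]
cur [0.50830666 0.04903265 0.35687799]
above [0.0971 0.0224 0.1206]
25 [0.1097 0.0225 0.1478] [0.5857 0.1305 0.2078]
20 [0.1056 0.0225 0.1504] [0.5835 0.1271 0.2052]
15 [0.1018 0.0224 0.1534] [0.5814 0.1239 0.2022]
10 [0.0982 0.0224 0.1567] [0.5795 0.1209 0.1989]
5 [0.095  0.0224 0.1602] [0.5778 0.1181 0.1953]
0 [0.0921 0.0224 0.1641] [0.5762 0.1157 0.1915]
ins 0.02 [0.0683 0.0024 0.1532] [0.5465 0.1064 0.2024]
ins 0.008 [0.0733 0.0024 0.1641] [0.5492 0.1107 0.1916]
ins 0 [0.0767 0.0024 0.1713] [0.551  0.1135 0.1843]
ins -0.01 [0.0809 0.0024 0.1804] [0.5533 0.1171 0.1752]
ins -0.02 [0.0852 0.0025 0.1895] [0.5556 0.1206 0.1662]
ins -0.03 [0.0894 0.0025 0.1985] [0.5579 0.1242 0.1571]
[210 210 210 212 210 127  86  85  86  86  86  86  87  86  87  87  86  86
  99 131 150 169 185 187 186 185 185 185 185 184 184 184 184 183 183 183
 182 182 182 182]
```

Emit:
carry_out:
  deltas:
    - {"tx": 0.05, "ty": 0.011, "tz": 0.04, "yaw": 0, "fingers": 1}
    - {"tx": 0.097, "ty": 0.022, "tz": 0.09, "yaw": 0, "fingers": 1}
    - {"tx": 0.099, "ty": 0.022, "tz": 0.121, "yaw": 0, "fingers": 1}
    - {"tx": 0.107, "ty": 0.022, "tz": 0.14, "yaw": 0, "fingers": 1}
    - {"tx": 0.1097, "ty": 0.022, "tz": 0.1478, "yaw": 0, "fingers": 1}
    - {"tx": 0.1056, "ty": 0.022, "tz": 0.1514, "yaw": 0, "fingers": 1}
    - {"tx": 0.1018, "ty": 0.022, "tz": 0.1544, "yaw": 0, "fingers": 1}
  grip_force: 20

```text
time: 10.38
tool_pos: [0.5821, 0.1224, 0.2039]
tcp_rot: [3.139, -0.001, 1.001]
contact_force: [0.2, 0.0, -1.2]
opening: 0.0428
grasp_force: 37.1
```

Emit:
carry_out:
  deltas:
    - {"tx": -0.0036, "ty": 0, "tz": 0.0033, "yaw": 0, "fingers": 1}
    - {"tx": -0.0068, "ty": 0, "tz": 0.0068, "yaw": 0, "fingers": 1}
    - {"tx": -0.0097, "ty": 0, "tz": 0.0107, "yaw": 0, "fingers": 1}
    - {"tx": -0.0097, "ty": 0, "tz": 0.0107, "yaw": 0, "fingers": 1}
  grip_force: 20

```text
time: 10.88
tool_pos: [0.5768, 0.1139, 0.1957]
tcp_rot: [3.138, -0.002, 1.001]
contact_force: [-7.7, -2.4, 16.3]
opening: 0.0433
grasp_force: 41.1
```

```bash
cat > tilt.py <<'E'
from nest import *
def prof(save_as=None):
    st=monitor.read_state(); w=cams.get_image('wrist'); c=cam(w,st)
    if save_as: save(w,save_as); pickle.dump((w,c,st),open(save_as+'.pkl','wb'))
    Rt=R.from_euler('xyz',st['tcp_rot']).as_matrix()
    print(st['tool_pos'].round(4),st['contact_force'].round(1),st['opening'].round(4))
    for d in (0,10,20,25,30):
        f=np.deg2rad(d); out=[]
        for y in (-.042,.042):
            for x,z in ((.028,.030),(.028,.003)):
                dx,dz=x,z-HP   # tilt: +x side up
                out.append((dx*np.cos(f)-dz*np.sin(f)*1,y,DT-(dx*np.sin(f)+dz*np.cos(f))))
        print(d,proj(w,(Rt@np.array(out).T).T+st['tool_pos'],c).round(0).astype(int).tolist())
    g=cv2.cvtColor(w['pixels'],cv2.COLOR_RGB2GRAY)[180:290,:]
    for a,b in ((250,270),(285,360),(380,400)):
        v=g[:,a:b].mean(1).astype(int); print(a,[(180+i,int(v[i])) for i in range(1,110,3)])
E
python3 -c "
from tilt import *
prof('w4')"
```

```text
Traceback (most recent call last):
  File "tilt.py", line 6, in prof
    print(st['tool_pos'].round(4),st['contact_force'].round(1),st['opening'].round(4))
                                                               ^^^^^^^^^^^^^^^^^^^
AttributeError: 'float' object has no attribute 'round'
```

View pics/w4.png

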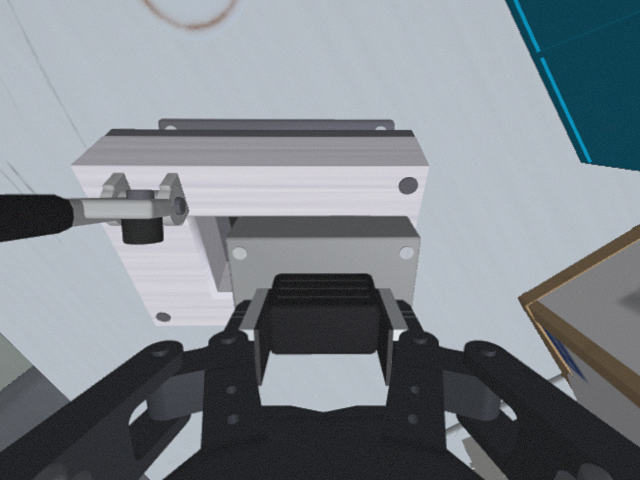

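The view shows the module's +x edge pressed on the upper face, at rows 216–237, so it has tilted partly. I measure the angle.

```bash
sed -i "s/st\['opening'\].round(4)/st['opening']/" tilt.py; python3 -c "
from tilt import *
prof()"
```

```text
[0.5768 0.1139 0.1957] [-7.  -1.8 16.5] 0.04361731924072655
0 [[227, 242], [241, 227], [417, 242], [403, 227]]
10 [[223, 239], [237, 215], [420, 239], [407, 216]]
20 [[219, 239], [233, 205], [424, 239], [411, 205]]
25 [[217, 239], [230, 201], [426, 240], [413, 201]]
30 [[214, 241], [228, 197], [428, 241], [416, 197]]
250 [(181, 209), (184, 204), (187, 203), (190, 216), (193, 207), (196, 206), (199, 211), (202, 203), (205, 204), (208, 211), (211, 214), (214, 208), (217, 80), (220, 81), (223, 82), (226, 81), (229, 82), (232, 82), (235, 82), (238, 126), (241, 148), (244, 148), (247, 147), (250, 147), (253, 146), (256, 146), (259, 147), (262, 147), (265, 146), (268, 146), (271, 145), (274, 146), (277, 146), (280, 146), (283, 146), (286, 146), (289, 115)]
285 [(181, 210), (184, 206), (187, 202), (190, 215), (193, 207), (196, 208), (199, 210), (202, 206), (205, 205), (208, 209), (211, 211), (214, 207), (217, 81), (220, 82), (223, 81), (226, 82), (229, 82), (232, 82), (235, 82), (238, 134), (241, 153), (244, 153), (247, 152), (250, 152), (253, 152), (256, 151), (259, 151), (262, 150), (265, 150), (268, 149), (271, 151), (274, 39), (277, 29), (280, 44), (283, 27), (286, 30), (289, 33)]
380 [(181, 208), (184, 200), (187, 194), (190, 210), (193, 209), (196, 209), (199, 209), (202, 206), (205, 207), (208, 206), (211, 208), (214, 207), (217, 81), (220, 81), (223, 82), (226, 82), (229, 82), (232, 83), (235, 81), (238, 143), (241, 158), (244, 158), (247, 158), (250, 157), (253, 157), (256, 156), (259, 156), (262, 156), (265, 155), (268, 156), (271, 155), (274, 154), (277, 154), (280, 153), (283, 153), (286, 153), (289, 129)]
```

Emit:
carry_out:
  deltas:
    - {"tx": 0, "ty": 0, "tz": 0.004, "yaw": 0, "fingers": 1}
    - {"tx": -0.002, "ty": 0, "tz": 0.007, "yaw": 0, "fingers": 1}
    - {"tx": -0.004, "ty": 0, "tz": 0.009, "yaw": 0, "fingers": 1}
    - {"tx": -0.004, "ty": 0, "tz": 0.009, "yaw": 0, "fingers": 1}
  grip_force: 20

```text
time: 11.48
tool_pos: [0.5739, 0.1096, 0.1872]
tcp_rot: [3.138, 0.001, 1.001]
contact_force: [-10.9, -7.0, 22.8]
opening: 0.043
grasp_force: 45.4
```

```bash
python3 -c "
from tilt import *
prof()" | cut -c1-420
```

```text
[0.5739 0.1096 0.1872] [-10.9  -7.   22.8] 0.04299646769786523
0 [[227, 242], [241, 227], [417, 242], [403, 227]]
10 [[223, 239], [237, 215], [420, 239], [407, 216]]
20 [[219, 239], [233, 205], [424, 239], [411, 205]]
25 [[217, 239], [230, 201], [426, 240], [413, 201]]
30 [[214, 241], [228, 197], [428, 241], [416, 197]]
250 [(181, 216), (184, 211), (187, 210), (190, 214), (193, 208), (196, 206), (199, 212), (202, 217), (205, 214), (208, 155), (211, 92), (214, 92), (217, 91), (220, 91), (223, 92), (226, 92), (229, 93), (232, 93), (235, 93), (238, 93), (241, 122), (244, 146), (247, 145), (250, 144), (253, 144), (256, 144), (259, 143), (262, 144), (265, 143), (268, 144), (271, 143), (274, 144), (277, 144), (280, 144), (283, 144), (286,
285 [(181, 216), (184, 211), (187, 212), (190, 213), (193, 209), (196, 208), (199, 211), (202, 215), (205, 213), (208, 156), (211, 90), (214, 92), (217, 91), (220, 92), (223, 92), (226, 92), (229, 93), (232, 93), (235, 94), (238, 93), (241, 128), (244, 147), (247, 145), (250, 145), (253, 145), (256, 145), (259, 145), (262, 144), (265, 144), (268, 144), (271, 144), (274, 144), (277, 27), (280, 28), (283, 32), (286, 38
380 [(181, 215), (184, 212), (187, 213), (190, 212), (193, 210), (196, 210), (199, 210), (202, 212), (205, 212), (208, 205), (211, 90), (214, 92), (217, 92), (220, 92), (223, 92), (226, 93), (229, 93), (232, 93), (235, 93), (238, 92), (241, 138), (244, 147), (247, 145), (250, 145), (253, 145), (256, 145), (259, 145), (262, 145), (265, 145), (268, 146), (271, 145), (274, 145), (277, 145), (280, 144), (283, 145), (286,
```

Emit:
carry_out:
  deltas:
    - {"tx": -0.002, "ty": 0, "tz": 0.003, "yaw": 0, "fingers": 1}
    - {"tx": -0.004, "ty": 0, "tz": 0.006, "yaw": 0, "fingers": 1}
    - {"tx": -0.005, "ty": 0, "tz": 0.008, "yaw": 0, "fingers": 1}
    - {"tx": -0.005, "ty": 0, "tz": 0.008, "yaw": 0, "fingers": 1}
  grip_force: 20

```text
time: 12.02
tool_pos: [0.5717, 0.1066, 0.1816]
tcp_rot: [3.137, -0.002, 1.001]
contact_force: [-14.9, -1.5, 36.5]
opening: 0.0437
grasp_force: 48.7
```

```bash
cat > edge.py <<'E'
from nest import *
def edges(show=False):
    """fit tilt, x offset and slip of the held module from the three visible edges of its +x end"""
    st=monitor.read_state(); w=cams.get_image('wrist'); c=cam(w,st)
    g=cv2.GaussianBlur(cv2.cvtColor(w['pixels'],cv2.COLOR_RGB2GRAY),(1,5),0).astype(float)
    v=g[:,290:355].mean(1); d=np.diff(v)
    lo=150+np.argmin(d[150:232]); hi=lo+8+np.argmax(d[lo+8:lo+60]); 
    Rt=R.from_euler('xyz',st['tcp_rot']).as_matrix()
    def pred(deg,o,s):
        f=np.deg2rad(deg); out=[]
        for x,z in ((.026,0),(.028,.003),(.028,.030),(.012,.058)):
            z=z-HP; out.append((x*np.cos(f)-z*np.sin(f)+o,0,DT-s-(x*np.sin(f)+z*np.cos(f))))
        q=proj(w,(Rt@np.array(out).T).T+st['tool_pos'],c)[:,1]; return min(q[0],q[1]),q[2]
    sol=[(dg,*np.round(np.array(pred(dg,0,0))-[lo,hi],1)) for dg in range(0,34,3)]
    print('rows',lo,hi,'err',[tuple(map(float,s)) for s in sol]); print(st['tool_pos'].round(4),st['contact_force'].round(1)); return st,w,c
E
python3 -c "
from edge import *
edges()"
```

```text
rows 203 243 err [(0.0, 24.3, -1.0), (3.0, 20.6, -2.1), (6.0, 17.0, -2.9), (9.0, 13.6, -3.5), (12.0, 10.3, -4.0), (15.0, 7.2, -4.2), (18.0, 4.2, -4.3), (21.0, 1.4, -4.1), (24.0, -1.2, -3.7), (27.0, -3.9, -3.0), (30.0, -6.4, -2.1), (33.0, -8.8, -0.9)]
[0.5717 0.1066 0.1816] [-14.9  -1.5  36.5]
```

```bash
python3 - <<'E'
from edge import *
st,w,c=edges(); p=np.load('nest.npy')
g=cv2.GaussianBlur(cv2.cvtColor(w['pixels'],cv2.COLOR_RGB2GRAY),(1,3),0).astype(float)
r=g[244:250].mean(0); print([int(x) for x in r[212:250:2]],[int(x) for x in r[400:432:2]])
def plane(uv,z):
    o,d=ray(w,uv,c); n=face2world(p,[0,0,1])[0]-face2world(p,[0,0,0])[0]; q=face2world(p,[0,0,z])[0]
    X=o+d*((n@(q-o))/(d@n))[:,None]; cc,s=np.cos(p[2]),np.sin(p[2])
    N=(X-[p[0],p[1],.08]); N=np.c_[N[:,0]*cc+N[:,1]*s,-N[:,0]*s+N[:,1]*cc,N[:,2]]; return N@RF
print('top edge',plane([[260,243],[322,243],[390,243]],.03).round(4)); print('bottom edge',plane([[322,203]],.003).round(4),plane([[322,203]],0).round(4))
for a in range(216,240,3): print(a,plane([[a,247]],.03).round(4)[0],end=' ')
print()
for a in range(405,430,3): print(a,plane([[a,247]],.03).round(4)[0],end=' ')
N=(st['tool_pos']-[p[0],p[1],.08]); cc,s=np.cos(p[2]),np.sin(p[2]); print('\ntcp face',(np.array([N[0]*cc+N[1]*s,-N[0]*s+N[1]*cc,N[2]])@RF).round(4))
E
```

```text
rows 203 243 err [(0.0, 24.3, -1.0), (3.0, 20.6, -2.1), (6.0, 17.0, -2.9), (9.0, 13.6, -3.5), (12.0, 10.3, -4.0), (15.0, 7.2, -4.2), (18.0, 4.2, -4.3), (21.0, 1.4, -4.1), (24.0, -1.2, -3.7), (27.0, -3.9, -3.0), (30.0, -6.4, -2.1), (33.0, -8.8, -0.9)]
[0.5717 0.1066 0.1816] [-15.7  -1.1  36. ]
[128, 128, 125, 118, 137, 140, 140, 142, 141, 141, 140, 141, 140, 141, 141, 141, 141, 142, 142] [149, 149, 150, 148, 150, 149, 149, 149, 150, 149, 149, 149, 150, 148, 146, 192]
top edge [[ 0.0342  0.0024  0.03  ]
 [ 0.0342 -0.0216  0.03  ]
 [ 0.0343 -0.0479  0.03  ]]
bottom edge [[ 0.0342 -0.0216  0.003 ]] [[ 0.0321 -0.0216  0.    ]]
216 [0.0321 0.0197 0.03  ] 219 [0.0321 0.0186 0.03  ] 222 [0.0321 0.0174 0.03  ] 225 [0.0321 0.0163 0.03  ] 228 [0.0321 0.0151 0.03  ] 231 [0.0321 0.0139 0.03  ] 234 [0.0321 0.0128 0.03  ] 237 [0.0321 0.0116 0.03  ] 
405 [ 0.0322 -0.054   0.03  ] 408 [ 0.0322 -0.0552  0.03  ] 411 [ 0.0322 -0.0564  0.03  ] 414 [ 0.0322 -0.0575  0.03  ] 417 [ 0.0322 -0.0587  0.03  ] 420 [ 0.0322 -0.0599  0.03  ] 423 [ 0.0322 -0.061   0.03  ] 426 [ 0.0322 -0.0622  0.03  ] 429 [ 0.0322 -0.0634  0.03  ] 
tcp face [ 0.0295 -0.0211  0.0984]
```

```bash
cat > tgt.py <<'E'
from nest import *
p=np.load('nest.npy')
def face_tool(P):  # TCP at face coords P -> tool shift from pose of w3 (unloaded)
    st=pickle.load(open('w3.pkl','rb'))[2]; return R.from_euler('xyz',[np.pi,0,1.0006]).as_matrix().T@(face2world(p,P)[0]-st['tool_pos'])
E
python3 - <<'E'
from tgt import *
b=np.array([.0831,.022,.1821])
for P in ((.0295,-.0211,.1124),(.0233,.0012,.1124),(.0233,.0012,.1044),(.0233,.0012,.0984),(.0233,.0012,.0904),(.0233,.0012,.0784),(.0233,.0012,.0684)): print(P,(face_tool(P)-b).round(4))
E
```

```text
(0.0295, -0.0211, 0.1124) [-0.0063  0.0003 -0.0196]
(0.0233, 0.0012, 0.1124) [-0.0119 -0.022  -0.0169]
(0.0233, 0.0012, 0.1044) [-0.0085 -0.022  -0.0097]
(0.0233, 0.0012, 0.0984) [-0.006  -0.022  -0.0042]
(0.0233, 0.0012, 0.0904) [-0.0026 -0.022   0.003 ]
(0.0233, 0.0012, 0.0784) [ 0.0025 -0.022   0.0139]
(0.0233, 0.0012, 0.0684) [ 0.0067 -0.022   0.0229]
```

Emit:
carry_out:
  deltas:
    - {"tx": -0.003, "ty": 0, "tz": -0.01, "yaw": 0, "fingers": 1}
    - {"tx": -0.0063, "ty": 0, "tz": -0.0196, "yaw": 0, "fingers": 1}
    - {"tx": -0.009, "ty": -0.011, "tz": -0.018, "yaw": 0, "fingers": 1}
    - {"tx": -0.0119, "ty": -0.022, "tz": -0.0169, "yaw": 0, "fingers": 1}
    - {"tx": -0.0119, "ty": -0.022, "tz": -0.0169, "yaw": 0, "fingers": 1}
    - {"tx": -0.0119, "ty": -0.022, "tz": -0.0169, "yaw": 0, "fingers": 1}
  grip_force: 35

```text
time: 12.88
tool_pos: [0.5466, 0.1092, 0.1914]
tcp_rot: [-3.141, 0.0, 1.002]
contact_force: [-0.3, 0.7, -1.8]
opening: 0.0434
grasp_force: 44.1
```

```bash
python3 - <<'E'
from edge import *
from tgt import *
st,w,c=edges(); save(w,'w5')
N=(st['tool_pos']-[p[0],p[1],.08]); cc,s=np.cos(p[2]),np.sin(p[2]); T=(np.array([N[0]*cc+N[1]*s,-N[0]*s+N[1]*cc,N[2]])@RF); print('tcp face',T.round(4))
m=np.array([T[0]-.0233,T[1]-.0012,T[2]-.0984]); print('module',m.round(4))
print('pred top corners',proj(w,face2world(p,[m+[.028,.042,.03],m+[.028,-.042,.03],m+[.028,0,.03],m+[.028,0,.003]]),c).round(1).tolist())
print('mouth',proj(w,face2world(p,[(.0325,.0465,0),(.0325,-.0465,0),(-.0325,.0465,0)]),c).round(1).tolist())
g=cv2.cvtColor(w['pixels'],cv2.COLOR_RGB2GRAY).astype(float); r=g[244:250].mean(0); print([int(x) for x in r[206:240:2]],[int(x) for x in r[410:442:2]])
E
```

```text
rows 176 205 err [(0.0, 51.3, 37.0), (3.0, 47.6, 35.9), (6.0, 44.0, 35.1), (9.0, 40.6, 34.4), (12.0, 37.3, 34.0), (15.0, 34.2, 33.8), (18.0, 31.2, 33.7), (21.0, 28.4, 33.9), (24.0, 25.8, 34.3), (27.0, 23.1, 35.0), (30.0, 20.6, 35.9), (33.0, 18.2, 37.1)]
[0.5466 0.1092 0.1914] [-0.3  0.7 -1.8]
tcp face [0.0232 0.0014 0.1121]
module [-0.0001  0.0002  0.0137]
pred top corners [[216.0, 242.5], [433.5, 243.1], [324.7, 242.8], [324.6, 202.6]]
mouth [[226.3, 173.8], [423.7, 174.4], [246.2, 270.0]]
[214, 214, 215, 214, 215, 215, 153, 142, 147, 146, 146, 147, 147, 146, 148, 148, 147] [156, 154, 156, 156, 156, 156, 156, 156, 154, 156, 215, 215, 214, 214, 214, 214]
```

View pics/w5.png

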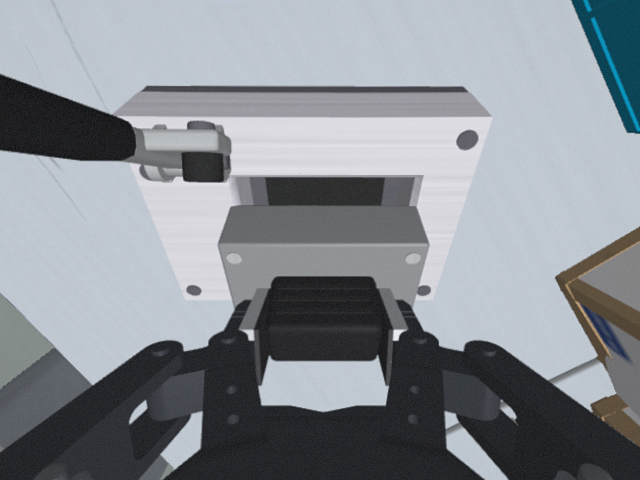

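The module is tilted parallel to the face at rows 205–243. It sits over the recess, whose mouth is at rows 176 and below, and is centred to under 1 mm. I insert it along the face normal.

Emit:
carry_out:
  deltas:
    - {"tx": 0.0042, "ty": 0, "tz": 0.0091, "yaw": 0, "fingers": 1}
    - {"tx": 0.0059, "ty": 0, "tz": 0.0127, "yaw": 0, "fingers": 1}
    - {"tx": 0.0072, "ty": 0, "tz": 0.0154, "yaw": 0, "fingers": 1}
    - {"tx": 0.0085, "ty": 0, "tz": 0.0181, "yaw": 0, "fingers": 1}
    - {"tx": 0.0102, "ty": 0, "tz": 0.0217, "yaw": 0, "fingers": 1}
    - {"tx": 0.0102, "ty": 0, "tz": 0.0217, "yaw": 0, "fingers": 1}
  grip_force: 35

```text
time: 13.68
tool_pos: [0.5521, 0.1177, 0.1697]
tcp_rot: [-3.141, 0.0, 1.002]
contact_force: [0.7, -0.2, -2.3]
opening: 0.0432
grasp_force: 44.1
```

Emit:
carry_out:
  deltas:
    - {"tx": 0.0021, "ty": 0, "tz": 0.0045, "yaw": 0, "fingers": 1}
    - {"tx": 0.0038, "ty": 0, "tz": 0.0082, "yaw": 0, "fingers": 1}
    - {"tx": 0.0055, "ty": 0, "tz": 0.0118, "yaw": 0, "fingers": 1}
    - {"tx": 0.0068, "ty": 0, "tz": 0.0145, "yaw": 0, "fingers": 1}
    - {"tx": 0.0085, "ty": 0, "tz": 0.0181, "yaw": 0, "fingers": 1}
    - {"tx": 0.0085, "ty": 0, "tz": 0.0181, "yaw": 0, "fingers": 1}
  grip_force: 35

```text
time: 14.42
tool_pos: [0.5566, 0.1246, 0.1521]
tcp_rot: [-3.142, 0.001, 1.002]
contact_force: [-2.0, -1.5, 3.2]
opening: 0.0433
grasp_force: 44.7
```

Emit:
carry_out:
  deltas:
    - {"tx": 0.0008, "ty": 0, "tz": 0.0018, "yaw": 0, "fingers": 1}
    - {"tx": 0.0017, "ty": 0, "tz": 0.0036, "yaw": 0, "fingers": 1}
    - {"tx": 0.0025, "ty": 0, "tz": 0.0054, "yaw": 0, "fingers": 1}
    - {"tx": 0.0025, "ty": 0, "tz": 0.0054, "yaw": 0, "fingers": 1}
  grip_force: 35

```text
time: 14.92
tool_pos: [0.5567, 0.1249, 0.1518]
tcp_rot: [3.14, 0.004, 1.002]
contact_force: [-19.8, -11.7, 42.4]
opening: 0.0434
grasp_force: 49.6
```

```bash
cat > chk.py <<'E'
from tgt import *
def inface(X):
    N=np.atleast_2d(X)-[p[0],p[1],.08]; cc,s=np.cos(p[2]),np.sin(p[2]); return np.c_[N[:,0]*cc+N[:,1]*s,-N[:,0]*s+N[:,1]*cc,N[:,2]]@RF
def plane(w,c,uv,z):
    o,d=ray(w,uv,c); n=face2world(p,[0,0,1])[0]-face2world(p,[0,0,0])[0]; q=face2world(p,[0,0,z])[0]
    return inface(o+d*((n@(q-o))/(d@n))[:,None])
def look():
    st=monitor.read_state(); w=cams.get_image('wrist'); c=cam(w,st); print('tcp face',inface(st['tool_pos']).round(4),st['contact_force'].round(1)); return st,w,c
E
python3 - <<'E'
from chk import *
st,w,c=look()
print('pred rows: mouth +x',proj(w,face2world(p,[.0325,0,0]),c).round(1),'mod edge z0',proj(w,face2world(p,[.028,0,0]),c).round(1),'z5',proj(w,face2world(p,[.028,0,.005]),c).round(1))
g=cv2.cvtColor(w['pixels'],cv2.COLOR_RGB2GRAY)
print(g[185:285:2,285:360].mean(1).astype(int).tolist()); save(w,'w6')
E
```

```text
tcp face [[0.0234 0.0013 0.0683]] [-19.8 -11.7  42.4]
pred rows: mouth +x [[324.9 233.8]] mod edge z0 [[324.9 242.7]] z5 [[324.9 251.6]]
[215, 215, 215, 215, 214, 210, 207, 212, 219, 218, 213, 214, 213, 215, 216, 216, 212, 210, 210, 213, 216, 220, 218, 216, 214, 128, 104, 104, 104, 119, 157, 148, 143, 144, 143, 144, 143, 143, 143, 143, 143, 143, 143, 143, 143, 143, 39, 31, 32, 31]
```

The module is home: TCP face z is .0683, so the underside is at -30.1 mm against the hard stop. I unload, open slightly and rise.

Emit:
carry_out:
  deltas:
    - {"tx": -0.0025, "ty": 0, "tz": -0.0054, "yaw": 0, "fingers": 1}
    - {"tx": -0.0025, "ty": 0, "tz": -0.0054, "yaw": 0, "fingers": 0.42}
    - {"tx": -0.0025, "ty": 0, "tz": -0.0054, "yaw": 0, "fingers": 0.42}
    - {"tx": -0.0025, "ty": 0, "tz": -0.0054, "yaw": 0, "fingers": 0.42}
    - {"tx": -0.0025, "ty": 0, "tz": -0.0054, "yaw": 0, "fingers": 0.42}

```text
time: 15.6
tool_pos: [0.5567, 0.1249, 0.1513]
tcp_rot: [-3.141, 0.0, 1.002]
contact_force: [0.3, 0.5, -0.3]
opening: 0.0494
grasp_force: 0.0
```

Emit:
carry_out:
  deltas:
    - {"tx": 0, "ty": 0, "tz": -0.02, "yaw": 0, "fingers": 0.42}
    - {"tx": 0, "ty": 0, "tz": -0.06, "yaw": 0, "fingers": 0.42}
    - {"tx": 0, "ty": 0, "tz": -0.11, "yaw": 0, "fingers": 0.42}
    - {"tx": 0, "ty": 0, "tz": -0.15, "yaw": 0, "fingers": 1}
    - {"tx": -0.05, "ty": 0, "tz": -0.15, "yaw": 0, "fingers": 1}
    - {"tx": -0.05, "ty": 0, "tz": -0.15, "yaw": 0, "fingers": 1}

```text
time: 16.35
tool_pos: [0.5287, 0.0811, 0.3023]
tcp_rot: [3.141, 0.001, 1.0]
contact_force: [-0.5, -0.2, -0.4]
opening: 0.0
grasp_force: 0.0
```

```bash
python3 - <<'E'
from chk import *
st,w,c=look(); print(st['tool_pos'],st['opening']); save(w,'w7'); pickle.dump((w,c,st),open('w7.pkl','wb'))
for q in ['module_top','lever_grip','lever_hinge','nest_face']:
    for r in cams.landmark_of(w,q)[:1]: print(q,round(r['conf'],2),np.round(r['centre'],1))
for th in (1.9,2.0,2.1): print(th,proj(w,face2world(p,[lev(th,.105),lev(th,.082,.0055),lev(th,.055,-.0055)]),c).round(1).tolist())
print('module pred top corners',proj(w,face2world(p,[(.028,.042,0),(.028,-.042,0),(-.028,-.042,0),(-.028,.042,0),(0,0,0)]),c).round(1).tolist())
print('mouth',proj(w,face2world(p,[(.0325,.0465,0),(.0325,-.0465,0),(-.0325,-.0465,0),(-.0325,.0465,0)]),c).round(1).tolist())
for r in cams.trace(w,'module')[:1]:
    cn=max(cv2.findContours(r['mask'].astype(np.uint8),0,1)[0],key=len)[:,0]; P=plane(w,c,cn.astype(float),0)[:,:2]; print(r['conf'],'mask bounds in face',np.percentile(P,[2,98],axis=0).round(4).tolist())
E
```

```text
tcp face [[0.0399 0.0013 0.2267]] [-0.5 -0.2 -0.4]
[0.52869872 0.08111594 0.30232638] 2.8007782785616977e-05
module_top 0.87 [322.7 159.1]
lever_grip 0.87 [197.8  44.5]
lever_hinge 0.75 [239.  103.8]
1.9 [[186.7, 104.3], [202.4, 90.8], [220.6, 113.2]]
2.0 [[183.1, 76.5], [200.6, 71.7], [219.3, 102.5]]
2.1 [[180.4, 47.9], [199.4, 52.5], [218.2, 91.6]]
module pred top corners [[268.6, 120.5], [379.6, 120.6], [372.6, 184.3], [275.4, 184.3], [324.0, 154.6]]
mouth [[261.9, 114.6], [386.3, 114.6], [377.3, 188.7], [270.7, 188.7]]
0.96 mask bounds in face [[-0.0287, -0.0418], [0.0303, 0.0419]]
```

```bash
python3 - <<'E'
from chk import *
st=monitor.read_state(); Rt=R.from_euler('xyz',st['tcp_rot']).as_matrix()
H=np.array([.0373,.1094])
def W(x,z,y=.058):
    cc,s=np.cos(p[2]),np.sin(p[2]); return np.array([p[0]+cc*x-s*y,p[1]+s*x+cc*y,z])
def T(name,x,z): print(name,(Rt.T@(W(x,z)-st['tool_pos'])).round(4),'tcp',W(x,z).round(3))
T('over',.10,.302); T('down',.10,.25)
for b in (97,80,65,50,35,20,10,0,-10,-18,-25):
    q=np.deg2rad(b); C=H+.085*np.array([-np.cos(q),np.sin(q)])+.0055*np.array([np.sin(q),np.cos(q)])
    T(b,C[0]+.011*np.clip(b/20,-1,1),C[1]+.073-.012*np.clip((b-35)/30,0,1))
E
```

```text
over [ 0.1572 -0.0564 -0.0005] tcp [0.567 0.246 0.302]
down [ 0.1572 -0.0564  0.0515] tcp [0.567 0.246 0.25 ]
97 [ 0.1213 -0.0565  0.0474] tcp [0.548 0.216 0.254]
80 [ 0.0961 -0.0565  0.0464] tcp [0.534 0.195 0.255]
65 [ 0.0745 -0.0566  0.0517] tcp [0.523 0.177 0.25 ]
50 [ 0.055  -0.0566  0.0564] tcp [0.512 0.16  0.245]
35 [ 0.039  -0.0567  0.0658] tcp [0.503 0.147 0.236]
20 [ 0.0275 -0.0567  0.0849] tcp [0.497 0.137 0.217]
10 [ 0.0172 -0.0567  0.0989] tcp [0.492 0.128 0.203]
0 [ 0.0095 -0.0567  0.1136] tcp [0.487 0.122 0.188]
-10 [ 0.0043 -0.0567  0.1284] tcp [0.485 0.117 0.173]
-18 [ 0.002  -0.0567  0.1401] tcp [0.483 0.115 0.161]
-25 [ 0.0041 -0.0567  0.15  ] tcp [0.485 0.117 0.151]
```

Emit:
carry_out:
  deltas:
    - {"tx": 0.03, "ty": -0.015, "tz": -0.03, "yaw": 0, "fingers": 1}
    - {"tx": 0.085, "ty": -0.035, "tz": -0.03, "yaw": 0, "fingers": 1}
    - {"tx": 0.135, "ty": -0.0565, "tz": -0.03, "yaw": 0, "fingers": 1}
    - {"tx": 0.157, "ty": -0.0565, "tz": -0.02, "yaw": 0, "fingers": 1}
    - {"tx": 0.157, "ty": -0.0565, "tz": 0.02, "yaw": 0, "fingers": 1}
    - {"tx": 0.157, "ty": -0.0565, "tz": 0.05, "yaw": 0, "fingers": 1}
    - {"tx": 0.157, "ty": -0.0565, "tz": 0.05, "yaw": 0, "fingers": 1}

```text
time: 17.52
tool_pos: [0.5654, 0.2457, 0.2487]
tcp_rot: [-3.137, 0.005, 1.003]
contact_force: [-0.4, -0.4, 1.5]
opening: -0.0001
grasp_force: 0.0
```

Emit:
carry_out:
  deltas:
    - {"tx": -0.018, "ty": 0, "tz": -0.001, "yaw": 0, "fingers": 1}
    - {"tx": -0.036, "ty": 0, "tz": -0.003, "yaw": 0, "fingers": 1}
    - {"tx": -0.048, "ty": 0, "tz": -0.003, "yaw": 0, "fingers": 1}
    - {"tx": -0.061, "ty": 0, "tz": -0.003, "yaw": 0, "fingers": 1}
    - {"tx": -0.072, "ty": 0, "tz": -0.001, "yaw": 0, "fingers": 1}
    - {"tx": -0.0825, "ty": 0, "tz": 0.0017, "yaw": 0, "fingers": 1}
    - {"tx": -0.093, "ty": 0, "tz": 0.004, "yaw": 0, "fingers": 1}
    - {"tx": -0.102, "ty": 0, "tz": 0.0064, "yaw": 0, "fingers": 1}

```text
time: 18.52
tool_pos: [0.5113, 0.1589, 0.2451]
tcp_rot: [-3.141, 0.0, 1.002]
contact_force: [2.3, 1.2, -0.4]
opening: -0.0
grasp_force: 0.7
```

Emit:
carry_out:
  deltas:
    - {"tx": -0.009, "ty": 0, "tz": 0.004, "yaw": 0, "fingers": 1}
    - {"tx": -0.016, "ty": 0, "tz": 0.0094, "yaw": 0, "fingers": 1}
    - {"tx": -0.022, "ty": 0, "tz": 0.019, "yaw": 0, "fingers": 1}
    - {"tx": -0.0275, "ty": 0, "tz": 0.0285, "yaw": 0, "fingers": 1}
    - {"tx": -0.0378, "ty": 0, "tz": 0.0425, "yaw": 0, "fingers": 1}
    - {"tx": -0.0455, "ty": 0, "tz": 0.0572, "yaw": 0, "fingers": 1}
    - {"tx": -0.0507, "ty": 0, "tz": 0.072, "yaw": 0, "fingers": 1}
    - {"tx": -0.053, "ty": 0, "tz": 0.0837, "yaw": 0, "fingers": 1}
    - {"tx": -0.0515, "ty": 0, "tz": 0.09, "yaw": 0, "fingers": 1}
    - {"tx": -0.0509, "ty": 0, "tz": 0.0936, "yaw": 0, "fingers": 1}

```text
time: 19.77
tool_pos: [0.4842, 0.1166, 0.1514]
tcp_rot: [-3.141, 0.001, 1.002]
contact_force: [-1.0, -0.7, 1.7]
opening: 0.0001
grasp_force: 0.6
```

Nearly closed. I press a little further until the stop shows in the force.

Emit:
carry_out:
  deltas:
    - {"tx": 0.0005, "ty": 0, "tz": 0.003, "yaw": 0, "fingers": 1}
    - {"tx": 0.001, "ty": 0, "tz": 0.006, "yaw": 0, "fingers": 1}
    - {"tx": 0.001, "ty": 0, "tz": 0.006, "yaw": 0, "fingers": 1}

```text
time: 20.15
tool_pos: [0.4848, 0.1172, 0.1488]
tcp_rot: [3.14, 0.0, 1.003]
contact_force: [-10.8, -2.8, 26.5]
opening: 0.0001
grasp_force: 14.0
```

Emit:
carry_out:
  deltas:
    - {"tx": -0.001, "ty": 0, "tz": -0.02, "yaw": 0, "fingers": 1}
    - {"tx": -0.01, "ty": 0.01, "tz": -0.07, "yaw": 0, "fingers": 1}
    - {"tx": -0.02, "ty": 0.03, "tz": -0.12, "yaw": 0, "fingers": 1}
    - {"tx": -0.03, "ty": 0.056, "tz": -0.16, "yaw": 0, "fingers": 1}
    - {"tx": -0.03, "ty": 0.056, "tz": -0.16, "yaw": 0, "fingers": 1}
    - {"tx": -0.03, "ty": 0.056, "tz": -0.16, "yaw": 0, "fingers": 1}

```text
time: 20.9
tool_pos: [0.5156, 0.0622, 0.3054]
tcp_rot: [-3.141, 0.0, 1.002]
contact_force: [-0.3, 1.4, -0.8]
opening: -0.0002
grasp_force: 0.0
```

```bash
python3 - <<'E'
from chk import *
st,w,c=look(); print(st['tool_pos'],st['time'])
for q in ['module_top','lever_grip','nest_face']:
    for r in cams.landmark_of(w,q)[:1]: print(q,round(r['conf'],2),np.round(r['centre'],1))
for th in (0,.1,.2): print(th,proj(w,face2world(p,[lev(th,.105,.0055),lev(th,.082,.0055)]),c).round(1).tolist())
for r in cams.trace(w,'module')[:1]:
    cn=max(cv2.findContours(r['mask'].astype(np.uint8),0,1)[0],key=len)[:,0]; P=plane(w,c,cn.astype(float),0)[:,:2]; print(r['conf'],'module bounds in face',np.percentile(P,[2,98],axis=0).round(4).tolist())
for r in cams.trace(w,'lever')[:1]:
    y,x=np.nonzero(r['mask']); print('lever mask px',x.min(),x.max(),y.min(),y.max())
for n in ['scene','top']:
    s=cams.get_image(n); cs=cam(s)
    print(n,[(round(r['conf'],2),np.round(r['centre'],1).tolist()) for r in cams.landmark_of(s,'lever_grip')[:2]],[proj(s,face2world(p,lev(th,.082,.0055)),cs).round(1).tolist() for th in (0,.1,.2)])
    for q,X in [('tape',.0095),('loose_barrier',0),('short_module',0)]: print(q,[(round(r['conf'],2),np.round(r['centre']).tolist()) for r in cams.landmark_of(s,q)[:1]])
E
```

```text
tcp face [[0.0204 0.0021 0.2392]] [-0.3  1.4 -0.8]
[0.5155748  0.06217217 0.30537556] 20.9
module_top 0.88 [324.1 128.2]
lever_grip 0.85 [255.8 175.9]
0 [[259.1, 198.0], [255.8, 174.9]]
0.1 [[257.3, 203.8], [254.2, 179.1]]
0.2 [[255.1, 209.0], [252.3, 182.4]]
0.67 module bounds in face [[-0.0301, -0.0422], [0.031, 0.0429]]
lever mask px 227 287 55 195
scene [(0.63, [354.4, 311.4]), (0.55, [267.0, 306.7])] [[[267.2, 304.5]], [[268.4, 300.4]], [[269.1, 296.2]]]
tape [(0.62, [356.0, 309.0])]
loose_barrier [(0.64, [332.0, 249.0])]
short_module [(0.84, [358.0, 277.0])]
top [(0.58, [207.2, 242.1]), (0.53, [370.4, 213.4])] [[[202.9, 242.2]], [[203.1, 242.4]], [[203.0, 242.5]]]
tape [(0.64, [276.0, 280.0])]
loose_barrier []
short_module [(0.57, [330.0, 259.0])]
```

The lever reads about 0 rad in both the wrist and scene views, the module is flush, the bystanders have not moved and the arm is clear. I hand the job in.

```bash
python3 -c "
from rig import ctrl
print(ctrl.job_done())"
```

```text
the job is handed in; nothing more can be done
None
```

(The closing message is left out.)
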